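# Face up the front row of tins

## Task

Two red tins have been left back from the front row of the market stall. Push each one along the table top, without lifting or tipping it, into one of the two empty places in the row, so that it stands against the wooden rail and centred on a yellow price clip (either tin may go to either clip, one tin to each clip). Leave the black tin in the row, the honey tub and the small blue tin where they are, and finish clear of everything.

Things in the scene. Friction and masses are not known exactly. Their poses are not given: they have to be found in the camera images.
- tin_a: A red round tin, its lid red with a brass-coloured rim, 99 mm in diameter, 60 mm tall, about 0.45 kg, standing loose on the table and sliding with ordinary friction (a push of some 2 to 5 N). To be pushed, not gripped. Origin at the centre of its underside, z up; yaw means nothing.
- tin_b: The second red tin, the same as tin_a. Origin at the centre of its underside.
- clip_a: A yellow price clip fixed on the rail, 60 mm wide: a flat saddle on the rail's top with an upright plate up to 67 mm above the table. Its origin is NOT on the clip: it lies on the table at the place in front of it where a red tin's underside centre belongs, 50 mm from the rail's near face. x points square to the rail and towards it, away from the robot; y along the rail to the left; z up.
- clip_b: The second yellow price clip, the same as clip_a, with its origin likewise at the empty place in front of it.
- rail: Low wooden stop rail fixed on the table, 24 mm thick (x), 500 mm long (y), 30 mm high; origin under its middle, its x axis square to it, away from the robot. There are three places along it, 130 mm apart at y = -130, 0 and 130 mm: two empty with yellow clips, one with the black tin.
- row_tin: A black tin with black lid and brass-coloured rim and band, 99 mm in diameter, 60 mm tall, loose, already in its place against the rail. Must stay. Origin at the centre of its underside.
- tub: A small amber honey tub with white lid, 64 mm in diameter, 62 mm tall, loose, off to one side. Must stay. Origin at the centre of its underside.
- fish_tin: A small blue tin with blue lid, 66 mm in diameter, 42 mm tall, loose, off to the other side. Must stay. Origin at the centre of its underside.
Not all that is in view belongs to the job. What is shaped like the tin_a but turquoise is not meant. Leave any turquoise look-alike of the tin_b alone.

How it is judged:
By the outcome, as a careful person would: the job done as asked, in the order asked, and still so for the second after the job is handed in, with the robot touching nothing.
It also fails if it takes over 72 s, if anything falls off the work surface, if the arm or the gripper's body presses on something with over 40 N, if the wrist force passes 120 N, or if a joint passes its speed limit or range.

## Robot

A 7-joint arm with a two-finger parallel gripper is mounted at the origin on the work surface. World frame = base frame: x ahead of the robot, y to its left, z up, the work surface at z = 0. Lengths are in m, angles in rad, forces in N, time in s.
With the tool pointing down it reaches from about 0.425 to 0.925 m from the base axis. Payload 6.8 kg.
Tool frame: the origin (TCP) lies at the very end of the fingers, on their centre line; the grasp point (between the pads) lies 19 mm behind it (tcp_to_grasp is the distance from the TCP to the grasp point, in m); z points along the fingers, y is the direction in which the jaws open and shut (so a half turn about z gives the same grasp; the last joint's range is limited). The gripper opens to 85 mm and grips with 20 to 120 N. Pads are 22 mm wide; open, the fingers measure 114 mm over their backs; the gripper's body (76 mm by 85 mm) begins 54 mm behind the grasp point. The pads swing forward as they close: fully open they stand 13 mm farther back than shut.
Start: joints at [-1.412, 0.477, 0.022, 1.555, -0.011, 1.109, -0.083], TCP at [0.178, 0.651, 0.231] pointing down, gripper open.
Joint ranges: [-2.96, 2.96], [-0.34, 2.1], [-1.41, 1.46], [0.24, 2.44], [-1.37, 4.51], [0.17, 1.92], [-2.96, 2.96]. Speed limits (rad/s): [2.39, 2.39, 3.14, 3.14, 3.14, 3.14, 3.14].

## Interface

Orientations are given as a unit quaternion [w, x, y, z].
In Python, from station import * gives the robot as it stands.
- The arm moves only by the tool apply_moves, never from a script. Its argument "increments" is one flat list of numbers, 5 for each row, row after row: the finger opening in mm, from 0 to 85.4, then the shift along the tool's x, y, z in mm, then the turn about the tool's z in degrees. In form: [claw, tx, ty, tz, roll, claw, tx, ty, tz, roll, ...]. A call has 1 to 12 rows; each row shifts and turns the pose as measured when the row begins, along the tool's axes as they then stand; what a row does not reach is not made up. A row lasts 1/8 s, in which the tool goes at most 62.5 mm and 10.7 degrees, less where a joint would pass 70% of its speed; a pose out of reach is approached as far as the arm can. A call with a gripper value outside its range is refused whole. The fingers move at their own pace and stop on an object; "squeeze" is the grip in N (left out, the last holds). Time passes only in rows, so rows that do not move let the fingers close. It gives the time, the measured TCP pose, the force and the opening at its end, in the units of the state.
- get_obs(): the state, without advancing time (a new reading comes with each control period).
- read_camera(name): name is "side" or "top"; returns (picture, depth): 384x512x3 uint8, blue, green, red; 384x512 float32, m along the optical axis (not along the pixel's ray), 0 where there is no reading.
- get_calibration(name): a dict with "mtx" (3x3 intrinsics, pixels), "camera_from_world" (4x4, takes a point from world to camera coordinates). Camera axes: x right, y down, z forward; pixel columns grow to the right and rows downward; lengths in m; the calibration is good to about 2 mm. A picture is of the moment at which its call begins. get_calibration takes no time and is no camera call.
- hand_in(): hands the job in, once; it reports no verdict.
Trained networks look in the newest picture that a camera, given by its name, has taken for a name from the list of things; names that differ only in an ending like _2 or _b are one class to them, and where a whole thing is asked for, a point or a joint stands for the part that bears it (a point fixed in the world has none). Each returns a list of dicts, best first, with "p" (0 to 1); they miss things now and then, are a little off and sometimes report something else, mostly with a low value. They report only what shows in the picture. A call takes as long as a camera call. They do not tell look-alikes from the thing itself.
- outline_of(camera, thing): "pixels" (384x512 bool, what is visible of it) and "extent" ([centre column, centre row, width, height] in pixels, round what is visible of it).
The state is a dict: "t": time; "q": joint angles; "joint_vel": joint speeds; "joint_torque": joint torques, N m; "eef_pos": TCP position; "tool_rot": TCP orientation; "contact_force": force on the tool from outside, world axes, zero at the start; "torque": the same for the moment, N m; "gripper_width": opening from 0.0 (shut) to 1.0 (fully open).
Only numpy, scipy, OpenCV 4.12 (cv2) and the standard library are available. Lean on these libraries where they do the work, as an engineer would, in place of code of your own. Each camera call takes 0.05 s, during which the arm holds its last target.

## Working session

There is one attempt and no reset: what is moved stays moved. The work goes in short steps, Python scripts to look and compute and a tool call to move; the robot and the scene stay as the last step left them, time stands still between calls to the robot, and variables do not carry over. Pictures are saved under pics/ and viewed, and the job is handed in when it is done.

Besides the shell and the picture viewer there is one more tool, called after "Call:" as name(argument=value, ...) on one line, values as JSON. apply_moves: Moves the arm, as the interface text tells. Its arguments: {"type":"object","properties":{"increments":{"type":"array"},"squeeze":{"type":"number"}},"required":["increments"]}

```bash
ls; mkdir -p pics; python3 - <<'E'
from station import *
import cv2
for n in("top","side"):
    p,d=read_camera(n); cv2.imwrite(f"pics/{n}0.png",p)
o=get_obs();print(o)
for n in("top","side"):print(get_calibration(n))
E
```

```text
pics
{'t': 0.1, 'q': array([-1.41208914,  0.47771307,  0.02232774,  1.55635148, -0.01148627,
        1.10932838, -0.08310283]), 'joint_vel': array([-0.00116708, -0.0020547 , -0.00156273, -0.00325745,  0.00115952,
       -0.00125516,  0.00138273]), 'joint_torque': array([ 4.01421436e-03, -5.97758174e+01,  1.61350630e+00, -2.81955510e+01,
        1.28796342e-02,  4.92248786e-03,  1.80500956e-05]), 'eef_pos': array([0.17782877, 0.65059062, 0.23042606]), 'tool_rot': array([-4.78641633e-05,  1.32990086e-01,  9.91117015e-01, -8.34747329e-04]), 'contact_force': array([0.52071505, 0.52076713, 0.08056597]), 'torque': array([-0.0132118 ,  0.02780259, -0.02198963]), 'gripper_width': 1.0001781908199263}
{'mtx': array([[370.79988249,   0.        , 256.50136322],
       [  0.        , 370.79988249, 190.91765751],
       [  0.        ,   0.        ,   1.        ]]), 'camera_from_world': array([[-0.02632847, -0.99957248, -0.01271507,  0.02037208],
       [-0.99504493,  0.02742491, -0.09556911,  0.55939293],
       [ 0.09587696,  0.01013588, -0.99534159,  0.80540233],
       [ 0.        ,  0.        ,  0.        ,  1.        ]])}
{'mtx': array([[456.2224265 ,   0.        , 255.72109904],
       [  0.        , 456.2224265 , 187.76574674],
       [  0.        ,   0.        ,   1.        ]]), 'camera_from_world': array([[-0.92842317, -0.37129668,  0.01300726,  0.49906008],
       [-0.28941762,  0.70084604, -0.65196033,  0.18479505],
       [ 0.23295462, -0.60905961, -0.7581415 ,  0.81736219],
       [ 0.        ,  0.        ,  0.        ,  1.        ]])}
```

View pics/top0.png

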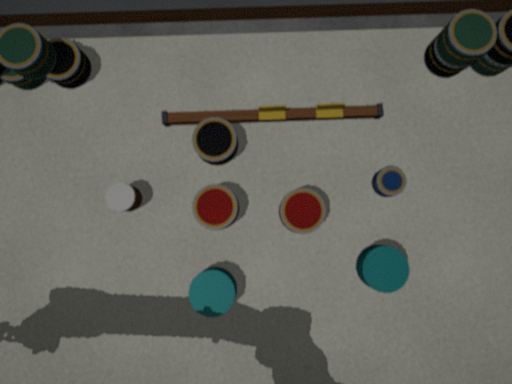

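View pics/side0.png

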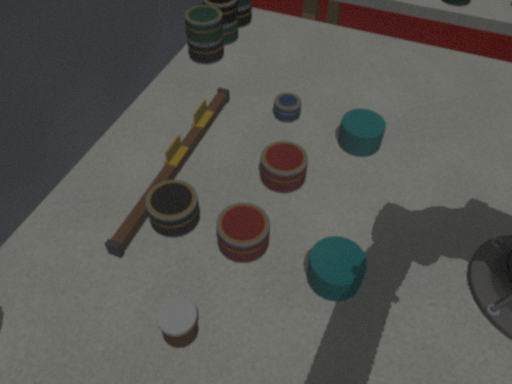

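The top view shows the red tins at (216,207) and (303,210) and the black tin at (215,140). The clips are at (272,114) and (330,111), and the rail runs from (163,118) to (382,110). The white-lidded tub is at (122,197), the blue tin at (389,181), and the turquoise look-alikes at (212,292) and (385,268).

```bash
cat > h.py <<'E'
from station import *
import cv2,numpy as np
from scipy.optimize import least_squares
def ray(cam,uv,z):
    c=get_calibration(cam);K=c["mtx"];T=c["camera_from_world"];R=T[:3,:3];t=T[:3,3]
    d=R.T@np.linalg.inv(K)@np.array([uv[0],uv[1],1.]);o=-R.T@t
    return o+d*(z-o[2])/d[2]
def pts(cam,d,mask):
    c=get_calibration(cam);K=c["mtx"];T=c["camera_from_world"]
    v,u=np.nonzero(mask&(d>0));z=d[v,u]
    P=np.stack([(u-K[0,2])/K[0,0]*z,(v-K[1,2])/K[1,1]*z,z],1)
    return (P-T[:3,3])@T[:3,:3]
E
python3 - <<'E'
from h import *
for cam in("top","side"):
  p,d=read_camera(cam); 
  for th in ("tin_a","row_tin","tub","fish_tin","clip_a","rail"):
    for r in outline_of(cam,th):
        if r["p"]<.3: continue
        m=r["pixels"]; P=pts(cam,d,m); 
        zt=np.percentile(P[:,2],90); Q=P[abs(P[:,2]-zt)<.006]
        mx=(Q.max(0)+Q.min(0))/2
        col=p[m].mean(0).astype(int)
        (cx,cy),rad=cv2.minEnclosingCircle(Q[:,:2].astype(np.float32))
        print(cam,th,round(r["p"],2),np.round(r["extent"],0),col,"zt",round(zt,3),"mean",np.round(Q.mean(0),3),"circ",round(cx,3),round(cy,3),round(rad,3))
        if th=="rail":
            rr=cv2.minAreaRect(Q[:,:2].astype(np.float32));print(rr, cv2.boxPoints(rr))
print(get_obs()['t'])
E
```

```text
top tin_a 0.86 [381. 269.  50.  54.] [78 78 25] zt 0.062 mean [ 0.385 -0.261  0.06 ] circ 0.386 -0.262 0.049
top tin_a 0.85 [214. 209.  48.  49.] [38 49 93] zt 0.062 mean [0.526 0.096 0.06 ] circ 0.527 0.097 0.05
top tin_a 0.75 [211. 292.  48.  52.] [89 89 36] zt 0.062 mean [0.345 0.105 0.06 ] circ 0.345 0.106 0.049
top tin_a 0.55 [303. 209.  50.  43.] [35 46 91] zt 0.062 mean [ 0.513 -0.092  0.06 ] circ 0.513 -0.092 0.049
top row_tin 0.57 [215. 142.  48.  48.] [32 40 44] zt 0.062 mean [0.674 0.095 0.06 ] circ 0.675 0.096 0.05
top tub 0.83 [122. 197.  41.  28.] [105 108 110] zt 0.063 mean [0.554 0.3   0.061] circ 0.554 0.301 0.032
top fish_tin 0.84 [389. 182.  36.  32.] [64 60 55] zt 0.044 mean [ 0.574 -0.291  0.042] circ 0.574 -0.291 0.033
top clip_a 0.92 [271. 114.  26.  14.] [ 36  90 105] zt 0.065 mean [ 0.742 -0.031  0.065] circ 0.742 -0.034 0.029
top clip_a 0.71 [333. 111.  31.  13.] [ 35  89 104] zt 0.065 mean [ 0.743 -0.162  0.065] circ 0.742 -0.163 0.029
top clip_a 0.4 [390. 181.  39.  32.] [65 62 57] zt 0.044 mean [ 0.574 -0.291  0.042] circ 0.574 -0.292 0.033
top rail 0.97 
[... 1529 characters left out ...]
0.551 0.304 0.061] circ 0.551 0.303 0.033
side fish_tin 0.87 [287. 104.  30.  33.] [64 60 57] zt 0.043 mean [ 0.572 -0.285  0.041] circ 0.573 -0.289 0.035
side clip_a 0.68 [176. 150.  26.  27.] [41 79 91] zt 0.063 mean [ 0.74  -0.029  0.063] circ 0.741 -0.032 0.03
side clip_a 0.56 [203. 116.  23.  27.] [43 79 91] zt 0.063 mean [ 0.741 -0.157  0.062] circ 0.74 -0.16 0.029
side rail 0.81 [168. 172. 120. 171.] [46 54 65] zt 0.03 mean [0.735 0.029 0.029] circ 0.737 -0.032 0.254
((0.735668420791626, -0.03160965442657471), (0.027876613661646843, 0.5064312219619751), 0.48711633682250977) [[ 0.71957785  0.22147831]
 [ 0.72388333 -0.2849346 ]
 [ 0.751759   -0.28469762]
 [ 0.7474535   0.2217153 ]]
0.8
```

```bash
cat >> h.py <<'E'
from scipy.spatial.transform import Rotation as Ro
def go(*wps):
    """wps (x,y,z,heading deg): print total increments per leg, heading = dir of -tool x; turn done in tool axes as at start of leg (turn-free legs) """
    o=get_obs();R=Ro.from_quat(np.roll(o["tool_rot"],-1)).as_matrix();p=o["eef_pos"]
    h=np.degrees(np.arctan2(-R[1,0],-R[0,0]));print("t",round(o['t'],2),"p",np.round(p,4),"head",round(h,2),"tilt",np.round(R[:,2],4),"F",np.round(o["contact_force"],1),"w",round(o["gripper_width"],3))
    for w in wps:
        w=np.array(w,float);s=R.T@(w[:3]-p)*1000
        print("leg",w,"tool shift",np.round(s,1),"roll",round(h-w[3],1),"rows>=",round(np.linalg.norm(s)/62.5,1))
        R=Ro.from_rotvec(R[:,2]*np.radians(h-w[3])).as_matrix()@R;p=w[:3];h=w[3]
E
python3 - <<'E'
from h import *
go((.178,.651,.231,-35),(.42,.32,.2,-35),(.451,-.048,.12,-35))
E
```

```text
t 0.8 p [0.178  0.6511 0.2313] head -15.29 tilt [ 0.  0. -1.] F [-0.2 -0.1  0.1] w 0.999
leg [  0.178   0.651   0.231 -35.   ] tool shift [-0.1 -0.1  0.3] roll 19.7 rows>= 0.0
leg [  0.42   0.32   0.2  -35.  ] tool shift [-388.1 -132.3   31. ] roll 0.0 rows>= 6.6
leg [  0.451  -0.048   0.12  -35.   ] tool shift [-236.5 -283.7   80. ] roll 0.0 rows>= 6.0
```

Call:
apply_moves(increments=[60, 0, 0, 0, 10, 60, 0, 0, 0, 9.7, 60, -43, -14.7, 3.4, 0, 60, -43, -14.7, 3.4, 0, 60, -43, -14.7, 3.4, 0, 60, -43, -14.7, 3.4, 0, 60, -43, -14.7, 3.4, 0, 60, -43, -14.7, 3.4, 0, 60, -43, -14.7, 3.4, 0, 60, -43, -14.7, 3.4, 0, 60, -43, -14.7, 3.4, 0])

```text
t: 2.17
eef_pos: [0.4203, 0.3133, 0.2002]
tool_rot: [-0.0, 0.302, 0.953, 0.003]
contact_force: [0.3, 1.2, 0.1]
gripper_width: 0.704
```

```bash
python3 - <<'E'
from h import *
go((.451,-.048,.12,-35))
E
```

```text
t 2.17 p [0.4203 0.3133 0.2002] head -35.19 tilt [ 0.0011  0.0062 -1.    ] F [0.3 1.2 0.1] w 0.704
leg [  0.451  -0.048   0.12  -35.   ] tool shift [-233.5 -278.1   78. ] roll -0.2 rows>= 5.9
```

Call:
apply_moves(increments=[60, -29, -35, 9.5, 0, 60, -29, -35, 9.5, 0, 60, -29, -35, 9.5, 0, 60, -29, -35, 9.5, 0, 60, -29, -35, 9.5, 0, 60, -29, -35, 9.5, 0, 60, -29, -35, 9.5, 0, 60, -29, -35, 9.5, 0, 60, 0, 0, 0, 0])

```text
t: 3.3
eef_pos: [0.4529, -0.0626, 0.122]
tool_rot: [0.004, 0.305, 0.952, 0.006]
contact_force: [0.5, 0.1, 1.3]
gripper_width: 0.704
```

```bash
python3 - <<'E'
from h import *
go((.451,-.048,.012,-35),(.574,-.134,.012,-35))
p,d=read_camera("top"); cv2.imwrite("pics/top1.png",p)
E
```

```text
t 3.3 p [ 0.4529 -0.0626  0.122 ] head -35.56 tilt [ 0.0108  0.0093 -0.9999] F [0.5 0.1 1.3] w 0.704
leg [ 4.51e-01 -4.80e-02  1.20e-02 -3.50e+01] tool shift [ 10.4   9.2 110.1] roll -0.6 rows>= 1.8
leg [ 5.74e-01 -1.34e-01  1.20e-02 -3.50e+01] tool shift [-1.501e+02  1.000e-01  5.000e-01] roll 0.0 rows>= 2.4
```

View pics/top1.png

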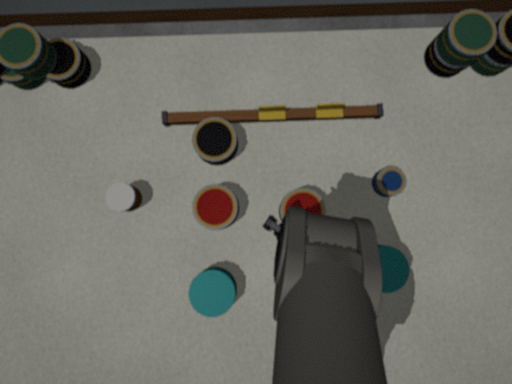

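The arm hovers behind the right-hand red tin at about (303,205), and nothing has been disturbed. I'll descend.

Call:
apply_moves(increments=[60, 10.4, 9.2, 30, -0.6, 60, 0, 0, 30, 0, 60, 0, 0, 28, 0, 60, 0, 0, 20, 0, 60, 0, 0, 0, 0])

```text
t: 3.98
eef_pos: [0.4551, -0.037, 0.0136]
tool_rot: [0.006, 0.294, 0.956, 0.01]
contact_force: [0.5, 0.5, 0.1]
gripper_width: 0.703
```

```bash
python3 - <<'E'
from h import *
go((.451,-.048,.012,-35));go((.574,-.134,.012,-35))
E
```

```text
t 3.98 p [ 0.4551 -0.037   0.0136] head -34.2 tilt [ 0.017   0.0152 -0.9997] F [0.5 0.5 0.1] w 0.703
leg [ 4.51e-01 -4.80e-02  1.20e-02 -3.50e+01] tool shift [ -2.8 -11.4   1.3] roll 0.8 rows>= 0.2
t 3.98 p [ 0.4551 -0.037   0.0136] head -34.2 tilt [ 0.017   0.0152 -0.9997] F [0.5 0.5 0.1] w 0.703
leg [ 5.74e-01 -1.34e-01  1.20e-02 -3.50e+01] tool shift [-152.9  -13.5    2.1] roll 0.8 rows>= 2.5
```

Call:
apply_moves(increments=[60, -2, -11.4, 0, 0.8, 60, -8, 0, 0, 0, 60, -8, 0, 0, 0, 60, -8, 0, 0, 0, 60, -8, 0, 0, 0, 60, -8, 0, 0, 0])

```text
t: 4.72
eef_pos: [0.486, -0.0711, 0.0162]
tool_rot: [0.007, 0.3, 0.954, 0.011]
contact_force: [-2.8, 1.6, -0.1]
gripper_width: 0.705
```

```bash
python3 - <<'E'
from h import *
go((.574,-.134,.012,-35))
E
```

```text
t 4.72 p [ 0.486  -0.0711  0.0162] head -34.93 tilt [ 0.0196  0.0168 -0.9997] F [-2.8  1.6 -0.1] w 0.705
leg [ 5.74e-01 -1.34e-01  1.20e-02 -3.50e+01] tool shift [-108.2   -1.3    4.9] roll 0.1 rows>= 1.7
```

Contact has been made, at about 3 N. I'll push on.

Call:
apply_moves(increments=[60, -10, 0, 0.5, 0, 60, -10, 0, 0.5, 0, 60, -10, 0, 0.5, 0, 60, -10, 0, 0.5, 0, 60, -10, -0.5, 0.5, 0, 60, -10, -0.5, 0.5, 0, 60, -10, 0, 0.5, 0, 60, -10, 0, 0.5, 0, 60, -10, 0, 0.5, 0, 60, -8, 0, 0.5, 0])

```text
t: 5.98
eef_pos: [0.5705, -0.1312, 0.0112]
tool_rot: [0.005, 0.3, 0.954, 0.011]
contact_force: [-3.3, 1.8, 3.6]
gripper_width: 0.704
```

```bash
python3 - <<'E'
from h import *
go((.574,-.134,.012,-35))
for cam in ("top","side"):
    p,d=read_camera(cam); cv2.imwrite(f"pics/{cam}2.png",p)
E
```

```text
t 5.97 p [ 0.5705 -0.1312  0.0112] head -34.9 tilt [ 0.0171  0.0182 -0.9997] F [-3.3  1.8  3.6] w 0.704
leg [ 5.74e-01 -1.34e-01  1.20e-02 -3.50e+01] tool shift [-4.5 -0.3 -0.8] roll 0.1 rows>= 0.1
```

View pics/side2.png

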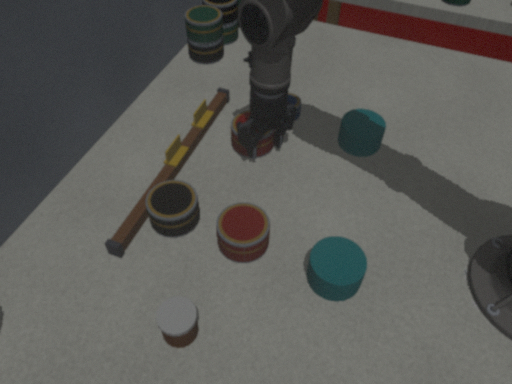

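Call:
apply_moves(increments=[60, 15, 0, -1, 0, 60, 20, 0, 0, 0, 60, 20, 0, 0, 0, 60, 0, 0, 0, -9, 60, 0, 0, 0, -9, 60, 0, 0, 0, -9, 60, 0, 0, 0, -8, 60, 0, 0, 0, 0])

```text
t: 7.08
eef_pos: [0.5198, -0.0961, 0.0123]
tool_rot: [0.011, -0.011, 1.0, 0.008]
contact_force: [-0.3, 0.6, -0.0]
gripper_width: 0.705
```

```bash
cat >> h.py <<'E'
def reds(cam,tag=None):
    p,d=read_camera(cam)
    if tag: cv2.imwrite(f"pics/{tag}.png",p)
    hsv=cv2.cvtColor(p,cv2.COLOR_BGR2HSV)
    m=(((hsv[...,0]<8)|(hsv[...,0]>172))&(hsv[...,1]>150)&(hsv[...,2]>60)).astype(np.uint8)
    n,l,s,c=cv2.connectedComponentsWithStats(m)
    for i in range(1,n):
        if s[i,4]<100: continue
        P=pts(cam,d,l==i);
        Q=P[abs(P[:,2]-.06)<.006]
        if len(Q)<30: continue
        b,r=cv2.minEnclosingCircle(Q[:,:2].astype(np.float32))
        print(cam,"red",np.round(c[i]),s[i,4],"mean",np.round(Q.mean(0),4),"circ",np.round(b,4),round(r,4))
E
python3 - <<'E'
from h import *
reds("top","top3");reds("side","side3")
go((.535,-.1625,.012,0),(.624,-.1625,.012,0))
E
```

```text
top red [331. 157.] 462 mean [ 0.6265 -0.1583  0.0604] circ [ 0.6171 -0.1624] 0.0374
top red [214. 206.] 948 mean [0.5257 0.0965 0.0606] circ [0.5258 0.0966] 0.0376
t 7.17 p [ 0.52   -0.0962  0.0122] head 1.15 tilt [ 0.0214  0.0153 -0.9997] F [0.4 0.1 0.4] w 0.702
leg [ 0.535  -0.1625  0.012   0.    ] tool shift [-13.7 -66.6  -0.5] roll 1.1 rows>= 1.1
leg [ 0.624  -0.1625  0.012   0.    ] tool shift [-89.   -0.    1.9] roll 0.0 rows>= 1.4
```

View pics/side3.png

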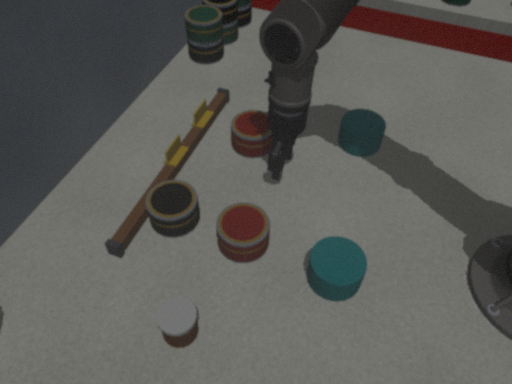

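Tin B now stands at about (0.616, -0.1625), in line with its clip. I'll shift sideways behind it and square up.

Call:
apply_moves(increments=[60, 0, -22, 0, 1.1, 60, 0, -22, 0, 0, 60, 0, -22.6, 0, 0, 60, 0, 0, 0, 0])

```text
t: 7.68
eef_pos: [0.5201, -0.163, 0.0112]
tool_rot: [0.011, 0.003, 1.0, 0.008]
contact_force: [-0.3, -0.3, -0.0]
gripper_width: 0.702
```

```bash
python3 - <<'E'
from h import *
go((.622,-.1625,.012,0.2))
E
```

```text
t 7.67 p [ 0.5201 -0.163   0.0112] head -0.41 tilt [ 0.0218  0.0149 -0.9997] F [-0.3 -0.3 -0. ] w 0.702
leg [ 0.622  -0.1625  0.012   0.2   ] tool shift [-101.9    1.2    1.4] roll -0.6 rows>= 1.6
```

Call:
apply_moves(increments=[60, -12, 0.5, 0.2, -0.6, 60, -12, 0, 0.2, 0, 60, -10, 0.5, 0.2, 0, 60, -10, 0, 0.2, 0, 60, -10, 0, 0.2, 0, 60, -10, 0, 0.2, 0, 60, -9, 0, 0.2, 0, 60, -9, 0, 0.2, 0, 60, -8, 0, 0.2, 0])

```text
t: 8.8
eef_pos: [0.614, -0.1575, 0.0106]
tool_rot: [0.008, -0.003, 1.0, 0.009]
contact_force: [-1.9, -1.0, 3.7]
gripper_width: 0.704
```

```bash
python3 - <<'E'
from h import *
reds("top","top4");reds("side","side4")
go((.622,-.1625,.012,0.2))
E
```

```text
top red [324. 136.] 413 mean [ 0.6725 -0.1445  0.0605] circ [ 0.6678 -0.1525] 0.0359
top red [214. 206.] 952 mean [0.5258 0.0965 0.0606] circ [0.5259 0.0963] 0.0379
side red [225. 118.] 176 mean [ 0.6724 -0.1527  0.0598] circ [ 0.666  -0.1547] 0.0372
t 8.9 p [ 0.6152 -0.1574  0.0106] head 0.36 tilt [ 0.0184  0.017  -0.9997] F [-0.1  0.2  0.6] w 0.7
leg [ 0.622  -0.1625  0.012   0.2   ] tool shift [-6.8 -5.1 -1.3] roll 0.2 rows>= 0.1
```

Call:
apply_moves(increments=[60, 0, -3, 0, 0, 60, -2, -2, -0.5, 0, 60, -2, -1, -0.5, 0, 60, -2, -0.5, -0.3, 0, 60, -2, 0, 0, 0])

```text
t: 9.52
eef_pos: [0.6228, -0.1631, 0.0111]
tool_rot: [0.008, -0.004, 1.0, 0.009]
contact_force: [-1.3, 0.8, -0.7]
gripper_width: 0.703
```

```bash
python3 - <<'E'
from h import *
reds("top","top5");reds("side","side5")
go((.624,-.1625,.012,0.2))
E
```

```text
top red [326. 132.] 430 mean [ 0.6816 -0.1502  0.0604] circ [ 0.6769 -0.1576] 0.0364
top red [214. 206.] 949 mean [0.5257 0.0964 0.0606] circ [0.5259 0.0967] 0.0379
side red [224. 116.] 169 mean [ 0.6788 -0.1588  0.0598] circ [ 0.6737 -0.1608] 0.0365
t 9.62 p [ 0.6231 -0.1631  0.0112] head 0.41 tilt [ 0.0175  0.0182 -0.9997] F [-1.3  0.6 -0.4] w 0.698
leg [ 0.624  -0.1625  0.012   0.2   ] tool shift [-0.9  0.6 -0.8] roll 0.2 rows>= 0.0
```

View pics/side5.png

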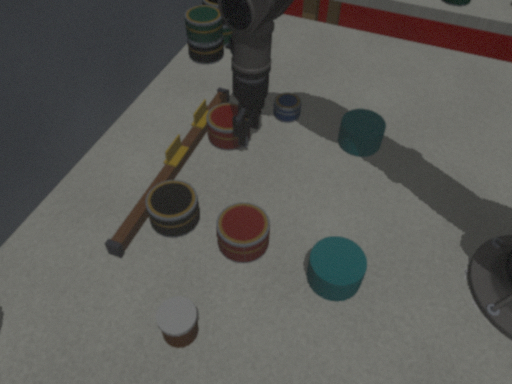

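Call:
apply_moves(increments=[60, -2, 0, 0, 0, 60, -2, 0, 0, 0])

```text
t: 9.88
eef_pos: [0.6249, -0.1631, 0.011]
tool_rot: [0.006, -0.004, 1.0, 0.009]
contact_force: [-8.3, 0.5, 6.2]
gripper_width: 0.701
```

Call:
apply_moves(increments=[60, 8, 0, -1, 0, 60, 20, 0, 0, 0, 60, 30, 0, -15, 0, 60, 30, 0, -45, 0, 60, 20, 20, -50, 0, 60, 0, 40, -10, 0, 60, 0, 40, 0, 0, 60, 0, 0, 0, 0])

```text
t: 10.88
eef_pos: [0.5162, -0.0662, 0.1392]
tool_rot: [0.016, -0.001, 1.0, 0.008]
contact_force: [-0.1, 0.0, 1.0]
gripper_width: 0.701
```

```bash
python3 - <<'E'
from h import *
reds("top","top6");reds("side","side6")
go((.53,.18,.12,-90))
E
```

```text
top red [333. 135.] 926 mean [ 0.6734 -0.1652  0.0604] circ [ 0.6733 -0.1655] 0.0381
top red [214. 206.] 952 mean [0.5256 0.0964 0.0606] circ [0.5256 0.0966] 0.0378
t 10.97 p [ 0.5158 -0.0697  0.1388] head -0.13 tilt [ 0.031   0.0147 -0.9994] F [-0.1 -0.8  0.2] w 0.701
leg [  0.53   0.18   0.12 -90.  ] tool shift [-13.  249.4  22.9] roll 89.9 rows>= 4.0
```

View pics/top6.png

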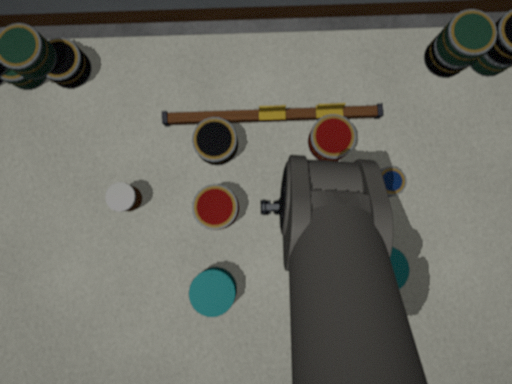

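View pics/side6.png

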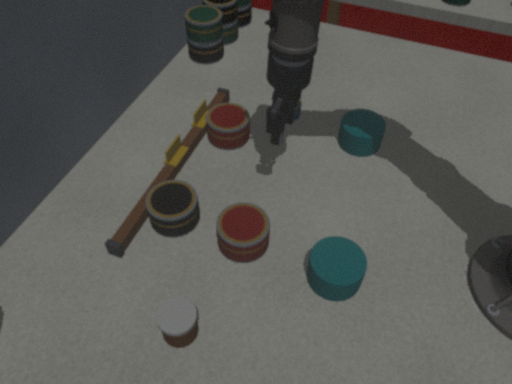

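The top view shows tin B's lid at (333,135) against the rail at the right clip, measured at (0.673, -0.1655). Everything else is where it was. Next is tin A.

Call:
apply_moves(increments=[60, 0, 20, 0, 10, 60, 0, 0, 0, 10, 60, 0, 0, 0, 10, 60, 0, 0, 0, 10, 60, 0, 0, 0, 10, 60, 0, 0, 0, 10, 60, 0, 0, 0, 0])

```text
t: 11.85
eef_pos: [0.5167, -0.0616, 0.1386]
tool_rot: [0.012, 0.522, 0.853, 0.013]
contact_force: [-0.4, 0.1, 0.3]
gripper_width: 0.703
```

```bash
python3 - <<'E'
from h import *
go((.487,.1645,.13,-60))
E
```

```text
t 11.85 p [ 0.5167 -0.0616  0.1386] head -62.95 tilt [ 0.0341  0.0088 -0.9994] F [-0.4  0.1  0.3] w 0.703
leg [  0.487    0.1645   0.13   -60.    ] tool shift [214.9  76.1   9.6] roll -2.9 rows>= 3.7
```

Call:
apply_moves(increments=[60, 36, 12.7, 0, 0, 60, 36, 12.7, 0, 0, 60, 36, 12.7, 0, 0, 60, 36, 12.7, 0, 0, 60, 36, 12.7, 0, 0, 60, 35, 12.6, 5, -2.9, 60, 0, 0, 0, 0])

```text
t: 12.72
eef_pos: [0.4881, 0.1638, 0.1342]
tool_rot: [0.015, 0.492, 0.87, 0.012]
contact_force: [0.2, -0.3, 0.4]
gripper_width: 0.71
```

```bash
python3 - <<'E'
from h import *
go((.487,.1645,.012,-60))
E
```

```text
t 12.72 p [0.4881 0.1638 0.1342] head -59.0 tilt [ 0.039   0.0061 -0.9992] F [ 0.2 -0.3  0.4] w 0.71
leg [ 4.870e-01  1.645e-01  1.200e-02 -6.000e+01] tool shift [  2.9  -5.  122.1] roll 1.0 rows>= 2.0
```

Call:
apply_moves(increments=[60, 1, -2, 35, 0.5, 60, 1, -1, 35, 0.5, 60, 0.5, -1, 30, 0, 60, 0.4, -1, 22, 0, 60, 0, 0, 0, 0])

```text
t: 13.35
eef_pos: [0.4915, 0.1579, 0.0099]
tool_rot: [0.018, 0.498, 0.867, 0.013]
contact_force: [-0.4, 0.3, 1.0]
gripper_width: 0.703
```

```bash
python3 - <<'E'
from h import *
go((.487,.1645,.012,-60))
go((.575,.0103,.012,-60))
E
```

```text
t 13.35 p [0.4915 0.1579 0.0099] head -59.73 tilt [ 0.0439  0.0047 -0.999 ] F [-0.4  0.3  1. ] w 0.703
leg [ 4.870e-01  1.645e-01  1.200e-02 -6.000e+01] tool shift [ 7.9 -0.5 -2.2] roll 0.3 rows>= 0.1
t 13.35 p [0.4915 0.1579 0.0099] head -59.73 tilt [ 0.0439  0.0047 -0.999 ] F [-0.4  0.3  1. ] w 0.703
leg [ 5.75e-01  1.03e-02  1.20e-02 -6.00e+01] tool shift [-169.6   -2.3    0.9] roll 0.3 rows>= 2.7
```

Call:
apply_moves(increments=[60, -11, 0, -0.2, 0.3, 60, -11, 0, 0, 0, 60, -11, -0.5, 0, 0, 60, -11, 0, 0, 0, 60, -11, -0.5, 0, 0, 60, -11, 0, 0, 0, 60, -11, 0, 0, 0])

```text
t: 14.22
eef_pos: [0.5333, 0.0857, 0.0146]
tool_rot: [0.019, 0.5, 0.866, 0.015]
contact_force: [-0.7, 1.5, -1.2]
gripper_width: 0.702
```

```bash
python3 - <<'E'
from h import *
go((.575,.0103,.012,-60))
reds("top","top7");reds("side","side7")
E
```

```text
t 14.22 p [0.5333 0.0857 0.0146] head -60.0 tilt [ 0.0474  0.0064 -0.9989] F [-0.7  1.5 -1.2] w 0.702
leg [ 5.75e-01  1.03e-02  1.20e-02 -6.00e+01] tool shift [-86.1  -1.8   4.1] roll 0.0 rows>= 1.4
top red [333. 135.] 917 mean [ 0.6736 -0.1651  0.0604] circ [ 0.6739 -0.1659] 0.0383
top red [246. 191.] 460 mean [0.556  0.0279 0.0606] circ [0.557  0.0394] 0.0372
```

View pics/side7.png

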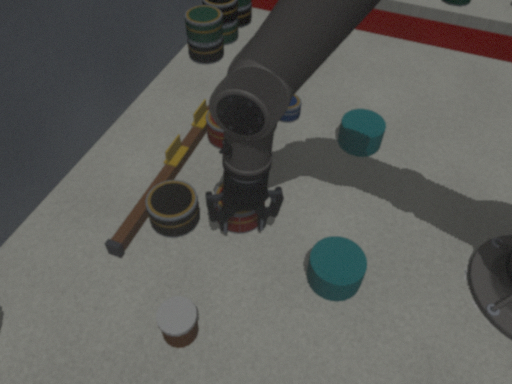

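Call:
apply_moves(increments=[60, -11, -0.3, 0.5, 0, 60, -11, -0.3, 0.5, 0, 60, -11, -0.3, 0.5, 0, 60, -11, -0.3, 0.5, 0, 60, -11, -0.3, 0.5, 0, 60, -11, -0.3, 0.5, 0, 60, -11, 0, 0.5, 0, 60, -9, 0, 0.5, 0])

```text
t: 15.32
eef_pos: [0.5782, 0.0067, 0.0126]
tool_rot: [0.019, 0.499, 0.866, 0.016]
contact_force: [-1.7, 3.4, 3.8]
gripper_width: 0.698
```

```bash
python3 - <<'E'
from h import *
go((.575,.0103,.012,-60))
reds("top","top8")
E
```

```text
t 15.32 p [0.5782 0.0067 0.0126] head -59.96 tilt [ 0.0483  0.0079 -0.9988] F [-1.7  3.4  3.8] w 0.698
leg [ 5.75e-01  1.03e-02  1.20e-02 -6.00e+01] tool shift [ 4.7 -1.   0.5] roll 0.0 rows>= 0.1
top red [334. 134.] 808 mean [ 0.6767 -0.1674  0.0605] circ [ 0.6739 -0.1651] 0.0377
```

Call:
apply_moves(increments=[60, 15, 0, -1, 0, 60, 20, 0, 0, 0, 60, 20, 0, 0, 0, 60, 10, 0, 0, -10, 60, 0, 0, 0, -10, 60, 0, 0, 0, -10, 60, 0, 0, 0, -10, 60, 0, 0, 0, -10, 60, 0, 0, 0, -10, 60, 0, 0, 0, 0])

```text
t: 16.62
eef_pos: [0.5353, 0.0767, 0.0108]
tool_rot: [0.022, -0.024, 0.999, 0.003]
contact_force: [-0.2, 0.1, -0.5]
gripper_width: 0.708
```

```bash
python3 - <<'E'
from h import *
reds("top","top9");reds("side","side9")
go((.52,-.033,.012,0.2))
E
```

```text
top red [333. 135.] 917 mean [ 0.6735 -0.1653  0.0604] circ [ 0.6737 -0.165 ] 0.0379
top red [280. 168.] 463 mean [ 0.6045 -0.0463  0.0605] circ [ 0.6026 -0.0413] 0.0379
t 16.73 p [0.5355 0.0765 0.0108] head 2.58 tilt [ 0.0442  0.0074 -0.999 ] F [0.4 0.8 0.1] w 0.703
leg [ 0.52  -0.033  0.012  0.2  ] tool shift [  20.3 -108.6   -2.7] roll 2.4 rows>= 1.8
```

View pics/side9.png

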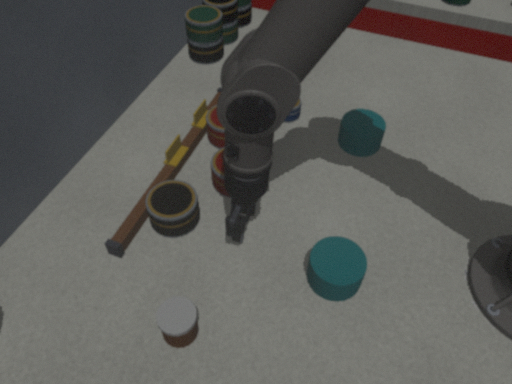

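View pics/top9.png

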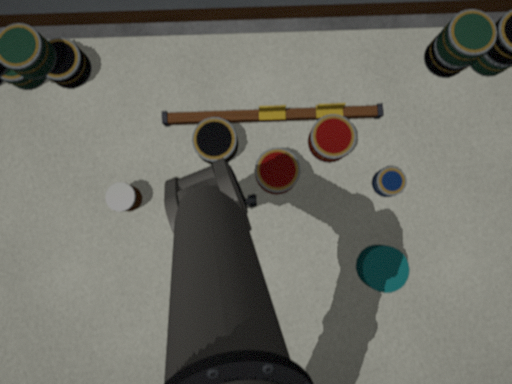

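```bash
sed -i 's/hsv\[...,2\]>60/hsv[...,2]>35/' h.py; python3 - <<'E'
from h import *
print(ray("top",(277,170),.06))
reds("top")
E
```

```text
[ 0.60081405 -0.04061138  0.06      ]
top red [333. 135.] 917 mean [ 0.6735 -0.1651  0.0604] circ [ 0.6735 -0.1655] 0.0381
top red [277. 169.] 932 mean [ 0.6022 -0.0409  0.0606] circ [ 0.6027 -0.0412] 0.0379
```

Call:
apply_moves(increments=[60, 10, -20, -1, 1.2, 60, 10, -20, 0, 1.2, 60, 0, -20, 0, 0, 60, 0, -20, 0, 0, 60, 0, -20, 0, 0, 60, 0, -15, 0, 0, 60, 0, 0, 0, 0])

```text
t: 17.65
eef_pos: [0.5098, -0.0522, 0.0097]
tool_rot: [0.02, 0.008, 1.0, 0.002]
contact_force: [-0.6, 1.2, -0.2]
gripper_width: 0.702
```

```bash
python3 - <<'E'
from h import *
go((.553,-.039,.012,0.2),(.60,-.0315,.012,0.2),(.624,-.0315,.012,.2))
E
```

```text
t 17.65 p [ 0.5098 -0.0522  0.0097] head -0.94 tilt [ 0.0407  0.0032 -0.9992] F [-0.6  1.2 -0.2] w 0.702
leg [ 0.553 -0.039  0.012  0.2  ] tool shift [-43.   13.9  -0.5] roll -1.1 rows>= 0.7
leg [ 0.6    -0.0315  0.012   0.2   ] tool shift [-47.    7.3   1.9] roll 0.0 rows>= 0.8
leg [ 0.624  -0.0315  0.012   0.2   ] tool shift [-24.   -0.1   1. ] roll 0.0 rows>= 0.4
```

Call:
apply_moves(increments=[60, 0, 13.5, -1.5, -1.1, 60, -11, 0, 0, 0, 60, -11, 0, 0, 0, 60, -11, 0, 0, 0])

```text
t: 18.15
eef_pos: [0.545, -0.0344, 0.0129]
tool_rot: [0.021, -0.004, 1.0, 0.002]
contact_force: [-0.8, -0.5, 0.1]
gripper_width: 0.7
```

```bash
python3 - <<'E'
from h import *
go((.60,-.0315,.012,0.2),(.624,-.0315,.012,.2))
E
```

```text
t 18.15 p [ 0.545  -0.0344  0.0129] head 0.45 tilt [ 0.0411  0.0049 -0.9991] F [-0.8 -0.5  0.1] w 0.7
leg [ 0.6    -0.0315  0.012   0.2   ] tool shift [-54.9   2.5   3.2] roll 0.2 rows>= 0.9
leg [ 0.624  -0.0315  0.012   0.2   ] tool shift [-24.   -0.1   1. ] roll 0.0 rows>= 0.4
```

Call:
apply_moves(increments=[60, -3, -4.5, 0, 0.2, 60, -6, 0, 0.4, 0, 60, -8, 0.7, 0.4, 0, 60, -8, 1, 0.4, 0, 60, -8, 1, 0.4, 0, 60, -8, 1, 0.4, 0, 60, -8, 1, 0.4, 0])

```text
t: 19.02
eef_pos: [0.5951, -0.0349, 0.0117]
tool_rot: [0.018, -0.002, 1.0, 0.002]
contact_force: [-2.5, 0.0, 2.3]
gripper_width: 0.705
```

```bash
python3 - <<'E'
from h import *
go((.610,-.0315,.012,0.2),(.624,-.0315,.012,.2))
reds("top")
E
```

```text
t 19.02 p [ 0.5951 -0.0349  0.0117] head 0.18 tilt [ 0.0356  0.0039 -0.9994] F [-2.5  0.   2.3] w 0.705
leg [ 0.61   -0.0315  0.012   0.2   ] tool shift [-14.9   3.3   0.3] roll -0.0 rows>= 0.2
leg [ 0.624  -0.0315  0.012   0.2   ] tool shift [-14.   -0.1   0.5] roll 0.0 rows>= 0.2
top red [335. 135.] 788 mean [ 0.6749 -0.1696  0.0605] circ [ 0.6738 -0.1655] 0.0378
```

Call:
apply_moves(increments=[60, -6, 1.3, 0.1, 0, 60, -5, 1.2, 0.1, 0, 60, -5, 1, 0.1, 0, 60, -4, 0, 0.1, 0, 60, -4, 0, 0.1, 0, 60, -2, 0, 0, 0])

```text
t: 19.82
eef_pos: [0.6242, -0.0302, 0.0118]
tool_rot: [0.018, -0.002, 1.0, 0.002]
contact_force: [-4.6, -0.3, 1.2]
gripper_width: 0.704
```

```bash
python3 - <<'E'
from h import *
go((.625,-.0315,.012,.2))
E
```

```text
t 19.82 p [ 0.6242 -0.0302  0.0118] head 0.22 tilt [ 0.037   0.0046 -0.9993] F [-4.6 -0.3  1.2] w 0.704
leg [ 0.625  -0.0315  0.012   0.2   ] tool shift [-0.8 -1.3 -0.1] roll 0.0 rows>= 0.0
```

Call:
apply_moves(increments=[60, -2, -1, 0, 0, 60, -2, 0, 0, 0])

```text
t: 20.08
eef_pos: [0.6244, -0.0304, 0.0114]
tool_rot: [0.014, -0.003, 1.0, 0.003]
contact_force: [-9.5, 0.4, 5.9]
gripper_width: 0.706
```

Call:
apply_moves(increments=[60, 8, 0, -1, 0, 60, 20, 0, 0, 0, 60, 30, 0, -15, 0, 60, 30, 0, -45, 0, 60, 20, 10, -50, 0, 60, 0, 45, -20, 0, 60, 0, 45, 0, 0, 60, 0, 45, 0, 0, 60, 0, 45, 0, 0, 60, 0, 45, 0, 0, 60, 0, 45, 0, 0, 60, 0, 0, 0, 0])

```text
t: 21.58
eef_pos: [0.5155, 0.2579, 0.1504]
tool_rot: [0.029, -0.0, 1.0, 0.007]
contact_force: [-0.2, 1.0, 0.2]
gripper_width: 0.704
```

```bash
python3 - <<'E'
from h import *
go()
reds("top","top10");reds("side","side10")
for cam in("top","side"):
  p,d=read_camera(cam)
  for th in ("tin_a","row_tin","tub","fish_tin","clip_a","rail"):
    for r in outline_of(cam,th):
        if r["p"]<.5: continue
        m=r["pixels"]; P=pts(cam,d,m); 
        zt=np.percentile(P[:,2],90); Q=P[abs(P[:,2]-zt)<.006]
        (cx,cy),rad=cv2.minEnclosingCircle(Q[:,:2].astype(np.float32))
        bb=cv2.boxPoints(cv2.minAreaRect(Q[:,:2].astype(np.float32))) if th=="rail" else ""
        print(cam,th,round(r["p"],2),"zt",round(zt,3),"mean",np.round(Q.mean(0),4),"circ",round(cx,4),round(cy,4),round(rad,3),bb)
E
```

```text
t 21.57 p [0.5155 0.2579 0.1504] head -0.0 tilt [ 0.057   0.0137 -0.9983] F [-0.2  1.   0.2] w 0.704
top red [333. 135.] 919 mean [ 0.6735 -0.165   0.0605] circ [ 0.6734 -0.1655] 0.038
top red [272. 137.] 909 mean [ 0.6728 -0.0325  0.0604] circ [ 0.673  -0.0324] 0.0377
top tin_a 0.85 zt 0.062 mean [ 0.6736 -0.1646  0.0601] circ 0.674 -0.1652 0.05 
top tin_a 0.79 zt 0.062 mean [ 0.6727 -0.0324  0.0601] circ 0.6733 -0.0321 0.05 
top tin_a 0.64 zt 0.062 mean [ 0.3856 -0.2615  0.0601] circ 0.3857 -0.2619 0.049 
top tin_a 0.61 zt 0.062 mean [0.3448 0.1052 0.0603] circ 0.3448 0.1054 0.049 
top tin_a 0.53 zt 0.043 mean [ 0.5739 -0.2912  0.0419] circ 0.5742 -0.2921 0.033 
top row_tin 0.98 zt 0.062 mean [0.6746 0.0952 0.0603] circ 0.6751 0.0954 0.049 
top tub 0.77 zt 0.063 mean [0.5638 0.2933 0.0614] circ 0.5578 0.2976 0.031 
top fish_tin 0.62 zt 0.043 mean [ 0.5738 -0.2914  0.0418] circ 0.5741 -0.2921 0.033 
top clip_a 0.86 zt 0.065 mean [ 0.7423 -0.0317  0.0648] circ 0.7423 -0.0341 0.029 
top clip_a 0.59 zt 0.065 mean [ 0.743  -0.1623  0.0648] circ 0.7425 -0.1631 0.029 
top rail 0.76 zt 0.031 mean [ 0.7375 -0.0189  0.0295] circ 0.7331 -0.0347 0.251 [[ 0.7219788   0.21643512]
 [ 0.7237648  -0.2858538 ]
 [ 0.7528373  -0.28575045]
 [ 0.7510513   0.21653849]]
side tin_a 0.93 zt 0.061 mean [0.3421 0.1108 0.0597] circ 0.3423 0.1081 0.05 
side tin_a 0.7 zt 0.061 mean [ 0.3832 -0.2562  0.0593] circ 0.3849 -0.2599 0.051 
side row_tin 0.83 zt 0.061 mean [0.686  0.1118 0.0597] circ 0.6744 0.0988 0.049 
side tub 0.95 zt 0.062 mean [0.5513 0.3043 0.0609] circ 0.5524 0.3034 0.033 
side fish_tin 0.78 zt 0.042 mean [ 0.5603 -0.2837  0.0409] circ 0.5696 -0.2887 0.034 
side clip_a 0.62 zt 0.064 mean [ 0.7401 -0.0075  0.0631] circ 0.741 -0.0082 0.008 
side rail 0.81 zt 0.031 mean [0.7353 0.1308 0.0291] circ 0.7311 0.109 0.112 [[ 0.7202732   0.22079115]
 [ 0.72357124 -0.00254036]
 [ 0.75035185 -0.00214489]
 [ 0.7470538   0.22118662]]
```

View pics/top10.png

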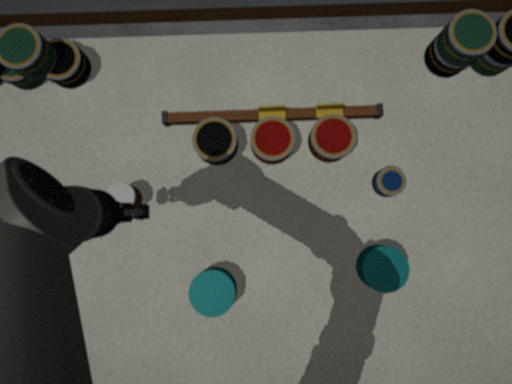

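View pics/side10.png

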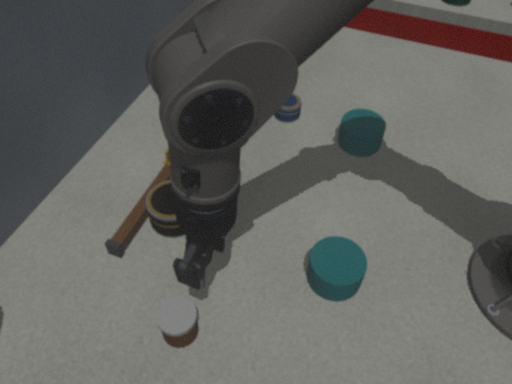

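The top view shows all three tins in the row, at (215,140), (272,138) and (333,135). The side view is blocked by the arm, so I'll move it out of the way to measure properly.

```bash
python3 - <<'E'
from h import *
go((.5,.26,.25,0),(.26,.60,.25,0))
E
```

```text
t 22.38 p [0.516  0.2526 0.1498] head -0.36 tilt [ 0.055   0.0096 -0.9984] F [-0.   0.4  0. ] w 0.702
leg [0.5  0.26 0.25 0.  ] tool shift [  10.5    8.3 -100.9] roll -0.4 rows>= 1.6
leg [0.26 0.6  0.25 0.  ] tool shift [239.6 340.1  -9.9] roll 0.0 rows>= 6.7
```

Call:
apply_moves(increments=[60, 5, 4, -45, 0, 60, 5, 4, -55, 0, 60, 34, 48, -1, 0, 60, 34, 48, -1, 0, 60, 34, 48, -1, 0, 60, 34, 48, -1, 0, 60, 34, 48, -1, 0, 60, 34, 48, -1, 0, 60, 0, 0, 0, 0])

```text
t: 23.5
eef_pos: [0.2932, 0.5583, 0.2506]
tool_rot: [0.028, 0.005, 1.0, 0.007]
contact_force: [0.4, -0.8, 0.1]
gripper_width: 0.702
```

```bash
python3 - <<'E'
from h import *
go()
for cam in("top","side"):
    fs=[read_camera(cam) for _ in range(6)]
    p=np.mean([f[0] for f in fs],0); d=np.mean([f[1] for f in fs],0)
    np.savez(f"avg_{cam}.npz",p=p,d=d); cv2.imwrite(f"pics/{cam}11.png",np.clip(p*1.8,0,255).astype(np.uint8))
    s=p[80:175,150:400] if cam=="top" else p[70:260,90:300]
    cv2.imwrite(f"pics/{cam}11z.png",np.clip(cv2.resize(s,None,fx=3,fy=3,interpolation=cv2.INTER_CUBIC)*2,0,255).astype(np.uint8))
E
```

```text
t 23.5 p [0.2932 0.5583 0.2506] head -0.64 tilt [ 0.0556  0.0128 -0.9984] F [ 0.4 -0.8  0.1] w 0.702
```

View pics/top11z.png

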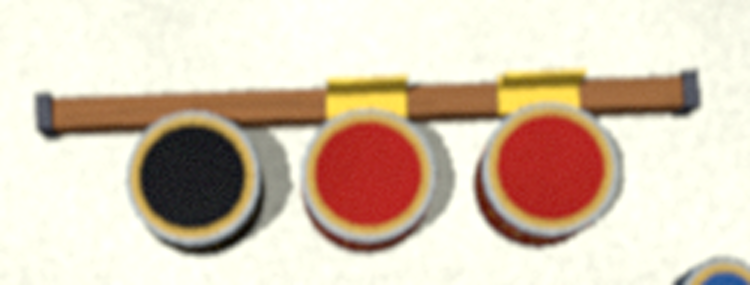

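View pics/side11z.png

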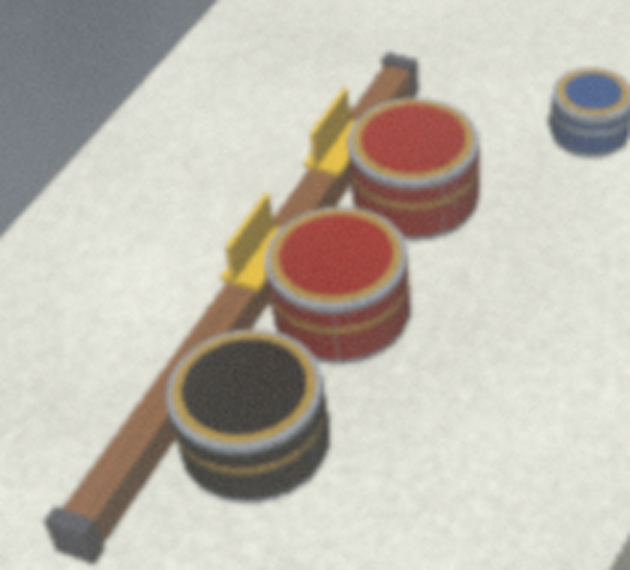

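```bash
cat > meas.py <<'E'
from h import *
def proj(cam,uv,z):
    c=get_calibration(cam);K=c["mtx"];T=c["camera_from_world"];R=T[:3,:3];t=T[:3,3]
    D=np.c_[uv,np.ones(len(uv))]@np.linalg.inv(K).T@R;o=-R.T@t
    return (o+D*((z-o[2])/D[:,2])[:,None])[:,:2]
def lidc(p,cam,wx,wy):
    # radial edge search on the brass ring: ring = pixels where (R-B) yellowish ; fit circle by edge of saturation of lid->brass by optimisation on template
    # project template: sample intensity at (r,theta) around centre, maximise ring contrast
    c=get_calibration(cam);K=c["mtx"];T=c["camera_from_world"]
    g=p[...,1].astype(np.float32)   # green: low on red & black lid, high on brass
    th=np.linspace(0,2*np.pi,180,endpoint=False)
    def samp(x,y,r):
        W=np.stack([x+r*np.cos(th),y+r*np.sin(th),np.full_like(th,.06)],1)
        C=W@T[:3,:3].T+T[:3,3];u=C@K.T;u=u[:,:2]/u[:,2:]
        return cv2.remap(g,u[:,0].astype(np.float32),u[:,1].astype(np.float32),cv2.INTER_CUBIC)[:,0]
    x,y=wx,wy
    rr=np.arange(.030,.046,.00025)
    for _ in range(6):
        S=np.array([samp(x,y,r) for r in rr]); S=cv2.GaussianBlur(S,(0,0),2)
        G=np.gradient(S,axis=0); k=G.argmax(0); re=rr[k]
        P=np.c_[x+re*np.cos(th),y+re*np.sin(th)]
        s=least_squares(lambda q:np.hypot(P[:,0]-q[0],P[:,1]-q[1])-q[2],[x,y,.039],loss="soft_l1",f_scale=.0005).x
        x,y=s[:2]
    return np.round(s*1000,2),round(1000*np.median(abs(np.hypot(P[:,0]-x,P[:,1]-y)-s[2])),2)
for cam in("top","side"):
    z=np.load(f"avg_{cam}.npz");p=z["p"]
    for n,a in(("black",(.675,.096)),("A",(.673,-.032)),("B",(.674,-.165))): print(cam,n,*lidc(p,cam,*a))
    hsv=cv2.cvtColor(p.astype(np.float32)/255,cv2.COLOR_BGR2HSV)
    m=((hsv[...,0]>35)&(hsv[...,0]<65)&(hsv[...,1]>.6)).astype(np.uint8)
    n,l,s,c=cv2.connectedComponentsWithStats(m)
    for i in range(1,n):
        if s[i,4]<120:continue
        P=pts(cam,z["d"],l==i);Q=P[P[:,2]>.05];S=P[(P[:,2]<.036)&(P[:,2]>.025)]
        print(cam,"yellow",c[i],"plate y",np.round(np.percentile(Q[:,1],[1,99])*1000,1),np.round(np.percentile(Q[:,1],[1,99]).mean()*1000,1),"saddle y",np.round([S[:,1].min()*1e3,S[:,1].max()*1e3,(S[:,1].min()+S[:,1].max())*500],1) if len(S) else "")
# rail edges in top view: per-column gradients
z=np.load("avg_top.npz");p=z["p"];g=p[...,0].astype(np.float32)
near=[];far=[]
for u in [*range(172,192),*range(296,308),*range(358,372)]:
    c0=int(round(117-(u-163)*.034)); col=cv2.GaussianBlur(g[:,u:u+1],(1,3),0.8)[:,0]; gr=np.gradient(col)
    for sgn,L,rng in((1,near,range(c0+2,c0+11)),(-1,far,range(c0-11,c0-2))):
        v=np.array(list(rng));w=np.clip(sgn*gr[v],0,None)
        k=v[w.argmax()];a,b,c=sgn*gr[k-1],sgn*gr[k],sgn*gr[k+1];L.append((u,k+.5*(a-c)/(a-2*b+c)))
for nm,L in(("near",near),("far",far)):
    W=proj("top",np.array(L),.03);f=np.polyfit(W[:,1],W[:,0],1);print(nm,"x(y)=",f,"res",np.std(W[:,0]-np.polyval(f,W[:,1])),[round(1e3*np.polyval(f,y),1) for y in(.096,-.033,-.164)])
E
python3 meas.py
```

```text
top black [674.48  95.73  38.3 ] 0.2
top A [673.07 -32.45  38.3 ] 0.21
top B [ 673.85 -165.21   38.35] 0.16
top yellow [328.53024911 109.53736655] plate y [-190.1 -114.4] -152.3 saddle y [-196.9 -132.5 -164.7]
top yellow [271.74904943 111.52471483] plate y [-59.6  -7.2] -33.4 saddle y [-64.8  -2.5 -33.7]
side black [673.17  97.89  39.03] 0.22
side A [671.55 -29.95  39.01] 0.24
side B [ 672.24 -162.73   39.08] 0.32
near x(y)= [-0.00556837  0.71800386] res 0.0001732378237689158 [np.float64(717.5), np.float64(718.2), np.float64(718.9)]
far x(y)= [-0.00572547  0.74718443] res 0.00019247317924607162 [np.float64(746.6), np.float64(747.4), np.float64(748.1)]
```

Both cameras agree that both red tins sit about 2 mm farther from the rail than the black tin. Tin A is also about 1.5 mm off centre to the left. There's plenty of time, so I'll seat each one again with a slightly firmer push.

```bash
python3 - <<'E'
from h import *
go((.48,.26,.20,0.3),(.56,-.032,.14,.3),(.56,-.032,.012,.3))
E
```

```text
t 24.1 p [0.2993 0.5537 0.251 ] head -1.19 tilt [ 0.0588  0.0101 -0.9982] F [ 0.3  0.7 -0. ] w 0.7
leg [0.48 0.26 0.2  0.3 ] tool shift [-183.5 -290.6   58.5] roll -1.5 rows>= 5.6
leg [ 0.56  -0.032  0.14   0.3  ] tool shift [ -74.8 -293.    61.6] roll 0.0 rows>= 4.9
leg [ 0.56  -0.032  0.012  0.3  ] tool shift [  7.5  -1.3 127.8] roll 0.0 rows>= 2.0
```

Call:
apply_moves(increments=[60, -30, -48, 6, -1.5, 60, -30, -48, 6, 0, 60, -30, -48, 6, 0, 60, -30, -48, 6, 0, 60, -30, -48, 6, 0, 60, -30, -48, 6, 0, 60, -13, -49, 4, 0, 60, -13, -49, 4, 0, 60, -13, -49, 4, 0, 60, -13, -49, 4, 0, 60, -13, -49, 4, 0, 60, 0, 0, 0, 0])

```text
t: 25.6
eef_pos: [0.5588, 0.006, 0.203]
tool_rot: [0.032, -0.003, 0.999, 0.007]
contact_force: [-0.8, 0.0, -0.2]
gripper_width: 0.701
```

```bash
python3 - <<'E'
from h import *
go((.56,-.032,.13,.3))
E
```

```text
t 25.6 p [0.5588 0.006  0.203 ] head 0.36 tilt [ 0.0639  0.0148 -0.9978] F [-0.8  0.  -0.2] w 0.701
leg [ 0.56  -0.032  0.13   0.3  ] tool shift [  3.7 -39.1  72.4] roll 0.1 rows>= 1.3
```

Call:
apply_moves(increments=[60, 2, -20, 36, 0, 60, 2, -19, 36, 0, 60, 2, 0, 35, 0, 60, 2, 0, 35, 0, 60, 2, 0, 30, 0, 60, 1, 0, 18, 0, 60, 0, 0, 0, 0])

```text
t: 26.48
eef_pos: [0.5633, -0.025, 0.0091]
tool_rot: [0.035, -0.006, 0.999, 0.009]
contact_force: [-0.3, -0.4, 0.2]
gripper_width: 0.697
```

```bash
python3 - <<'E'
from h import *
go((.615,-.032,.012,.3))
E
```

```text
t 26.48 p [ 0.5633 -0.025   0.0091] head 0.6 tilt [ 0.0698  0.0192 -0.9974] F [-0.3 -0.4  0.2] w 0.697
leg [ 0.615 -0.032  0.012  0.3  ] tool shift [-51.7  -7.5   0.6] roll 0.3 rows>= 0.8
```

Call:
apply_moves(increments=[60, -4, -7.5, -1.5, 0.3, 60, -10, 0, 0.5, 0, 60, -10, 0, 0.5, 0, 60, -10, 0, 0.5, 0, 60, -8, 0, 0.5, 0, 60, -6, 0, 0.3, 0])

```text
t: 27.22
eef_pos: [0.6177, -0.032, 0.0156]
tool_rot: [0.038, -0.003, 0.999, 0.01]
contact_force: [-0.4, 0.2, -0.3]
gripper_width: 0.701
```

```bash
python3 - <<'E'
from h import *
go((.626,-.032,.012,.3))
E
```

```text
t 27.23 p [ 0.6177 -0.032   0.0156] head 0.3 tilt [ 0.0762  0.0198 -0.9969] F [-0.4  0.2 -0.3] w 0.701
leg [ 0.626 -0.032  0.012  0.3  ] tool shift [-8.  -0.1  4.2] roll -0.0 rows>= 0.1
```

Now I'll press gently, one reading at a time.

Call:
apply_moves(increments=[60, -3, 0, 1.5, 0, 60, -3, 0, 1.5, 0, 60, -3, 0, 0.3, 0])

```text
t: 27.6
eef_pos: [0.6246, -0.0309, 0.0118]
tool_rot: [0.035, -0.004, 0.999, 0.01]
contact_force: [-8.2, 2.2, 3.2]
gripper_width: 0.7
```

Call:
apply_moves(increments=[60, -3, 0, 0.3, 0])

```text
t: 27.72
eef_pos: [0.6249, -0.0304, 0.0109]
tool_rot: [0.032, -0.004, 0.999, 0.01]
contact_force: [-7.4, 0.7, 7.0]
gripper_width: 0.706
```

Call:
apply_moves(increments=[60, -4, 0, 0.3, 0])

```text
t: 27.85
eef_pos: [0.625, -0.0303, 0.01]
tool_rot: [0.028, -0.004, 1.0, 0.01]
contact_force: [-12.5, -0.7, 10.5]
gripper_width: 0.706
```

Call:
apply_moves(increments=[60, 8, 0, -1, 0, 60, 20, 0, 0, 0, 60, 30, 0, -15, 0, 60, 30, 0, -45, 0, 60, 20, 10, -50, 0, 60, 0, 45, -40, 0, 60, 0, 45, -20, 0, 60, 0, 45, 0, 0, 60, 20, 45, 0, 0, 60, 20, 45, 0, 0, 60, 20, 45, 0, 0, 60, 20, 45, 0, 0])

```text
t: 29.35
eef_pos: [0.4227, 0.2946, 0.1828]
tool_rot: [0.035, 0.002, 0.999, 0.011]
contact_force: [0.8, 0.0, -0.6]
gripper_width: 0.7
```

Call:
apply_moves(increments=[60, 34, 48, 0, 0, 60, 34, 48, 0, 0, 60, 34, 48, 0, 0, 60, 20, 48, 0, 0, 60, 0, 0, 0, 0])

```text
t: 29.98
eef_pos: [0.2951, 0.4969, 0.1797]
tool_rot: [0.036, 0.0, 0.999, 0.015]
contact_force: [-0.5, -0.7, 0.1]
gripper_width: 0.707
```

```bash
cat > shot.py <<'E'
from h import *
import sys
go()
for cam in("top","side"):
    fs=[read_camera(cam) for _ in range(3)]
    p=np.mean([f[0] for f in fs],0); d=np.mean([f[1] for f in fs],0)
    np.savez(f"avg_{cam}.npz",p=p,d=d)
    s=p[80:175,150:400] if cam=="top" else p
    k=3 if cam=="top" else 1
    cv2.imwrite(f"pics/{cam}{sys.argv[1]}.png",np.clip(cv2.resize(s,None,fx=k,fy=k,interpolation=cv2.INTER_CUBIC)*2,0,255).astype(np.uint8))
E
python3 shot.py 12; python3 meas.py
```

```text
t 29.98 p [0.2951 0.4969 0.1797] head -0.09 tilt [ 0.072   0.0299 -0.997 ] F [-0.5 -0.7  0.1] w 0.707
top black [674.56  95.7   38.27] 0.24
top A [672.95 -32.41  38.37] 0.33
top B [ 673.8  -165.31   38.36] 0.32
top yellow [328.47670251 109.54480287] plate y [-189.8 -110.6] -150.2 saddle y [-196.9 -132.4 -164.7]
top yellow [271.84586466 111.4962406 ] plate y [-60.8  -7.6] -34.2 saddle y [-64.7  -2.5 -33.6]
side black [673.18  97.91  39.06] 0.19
side A [671.54 -30.07  39.16] 0.32
side B [ 672.4  -162.81   39.24] 0.3
near x(y)= [-0.00558819  0.7179894 ] res 0.00016867101509642843 [np.float64(717.5), np.float64(718.2), np.float64(718.9)]
far x(y)= [-0.00569299  0.74718216] res 0.0001789033917623736 [np.float64(746.6), np.float64(747.4), np.float64(748.1)]
```

View pics/side12.png

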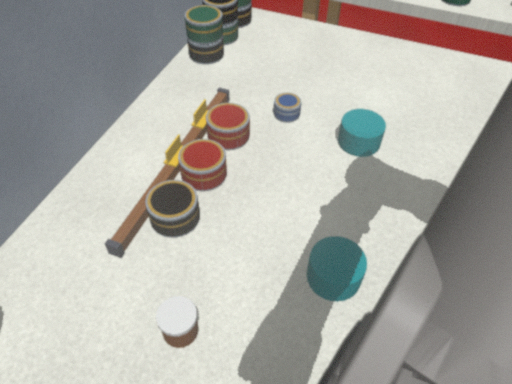

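Tin A didn't move under a 12 N push, so it is seated. Everything else is in place and the arm is clear, so I'll hand in.

```bash
python3 - <<'E'
from station import *
print(hand_in())
E
```

```text
the job is handed in; nothing more can be done
None
```

Both red tins now stand in the row, one at each yellow clip. I pushed them along the table with the part-open fingers used as a cradle, and handed in at about 30 s with the arm clear and no real contact force.

- **Centring:** in the top camera, tin A is about 1.2 mm off the middle of the left clip and tin B about 0.6 mm off the middle of the right clip.
- **Against the rail (one disagreement):** both cameras put the red tins about 2 mm farther from the rail than the black tin. I pushed tin A again at about 12 N and it did not move. Tin B had already stopped at about 8 N, so I did not push it again. I think the tins are resting on the clips' front edges, but I could not confirm that.
- **Other items:** the black tin, honey tub, blue tin and turquoise look-alikes measured within about 2 mm of where they started, or looked unmoved in the last picture. One partly hidden top view put the tub 4–5 mm off, but the clear side view had it in place. None of them was touched.
- **Tool tilt:** the tool slowly drifted to about 4° off vertical during the moves. It caused no visible trouble.

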